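# Stow the hex keys and click the sliding cover home

## Task

Put the folded hex key set away in the bay of the sloped tool box: slide the half-shut cover fully open, lay the set inside the bay, then slide the cover shut along its rails until its spring tab clicks down behind the ledge and the cover stays home. Leave the tape roll, wheel, tin, glue bottle and oil dropper where they stand.

Things in the scene. Friction and masses are not known exactly. Their poses are not given: they have to be found in the camera images.
- tool_box: Grey sloped tool box, a fixed wedge, 235 mm wide (its y), 115 mm deep over the rails, 120 mm high at the back, standing on the bench; may be turned up to 0.2 rad. Origin: centre of its underside, y to the left along its front, x away from the robot. Its face slopes 30 degrees, low toward the robot, and carries the bay, rails and sliding cover.
- bay: Open bay in the face. Origin: centre of its floor. x up the slope, y left along the rails, z out of the face (30 degrees from vertical). Inside 88 mm (x) by 104 mm (y), 30 mm deep to the cover's underside. Walls with rails at |x| 44 to 54 mm (rail lip from 42) rise to z 40 mm, from y -160 to 50 mm. Fingers in the bay must measure under 84 mm over their backs, so do not open fully there.
- ledge (a point): Top of the steel ledge left of the bay, at its upright back edge: bay frame (0, 61, 29.5) mm. 36 mm wide, a ramp rising to it from y 53 mm; it stands on a deck (bay y 52 to 75 mm, z 25 mm). Clicked home, the tab's nose sits just left of this edge. A like deck right of the bay (y -160 to -52 mm, z 26 mm) lies under the open cover.
- cover (a joint): Aluminium cover's place along the bay's +y, m. 0: right stop, bay wholly clear; 0.121: left stop, home. Starts half shut, 0.04 to 0.075. Captive; friction about 1.5 N, stays where left. From 0.106 the tab climbs the ledge and the push rises to some 8 N; it snaps down at about 0.1185. Plate 92 mm (x) by 110 mm (y), top at bay z 34 mm; at 0.121 it spans bay y -55 to 55 mm.
- cover_grip (a point): Point inside the black grip rib on the cover, moving with it; bay frame (0, cover - 0.151, 0.046) m. The rib is 44 mm long (bay x), 12 mm thick (bay y), 20 mm high; the point is 12 mm above the plate, 8 mm below the rib's top. Pinch it across the 12 mm from square to the face, or push its side. Rails stand 20 mm beyond each end, 6 mm above the plate.
- tab (a joint): Upward bend of the steel spring tab, rad: a 32 mm wide tongue, reaching 13 mm past the plate's left edge, with a nose under its tip. 0: relaxed, flat; about 0.1 to 0.15: nose up on the ledge. Clicked home: about 0 with the cover at 0.1185 or more; then it does not slide back under a pull. A force stop while pushing home should be 15 to 20 N; lower ones may trip before the click.
- hex_keys: Folded hex key set in a red sheet-metal channel holder, 22 x 90 x 18 mm, lying on the bench right of the tool box. Origin: centre of its underside; y runs along its 90 mm, z up. Grasp across the 22 mm.
- tape_roll: Small roll of black tape lying flat, 58 mm across, 19 mm high; origin at the centre of its underside. Bystander.
- tin: Round grease tin, 65 mm across, 39 mm high; origin at the centre of its underside. Bystander.
- wheel: Model wheel with a black foam tyre lying flat, 68 mm across, 26 mm high; origin at the centre of its underside. Bystander.
- ca_glue: Standing glue bottle with a pointed cap, 31 mm across, 108 mm high; origin at the centre of its underside. Bystander behind the tool box.
- dropper: Standing oil dropper bottle, 33 mm across, 102 mm high; origin at the centre of its underside. Bystander beyond the hex key set.

How it is judged:
By the outcome, as a careful person would: the job done as asked, in the order asked, and still so for the second after the job is handed in, with the robot touching nothing.
It also fails if it takes over 53 s, if anything falls off the work surface, if the arm or the gripper's body presses on something with over 40 N, if the wrist force passes 120 N, or if a joint passes its speed limit or range.

## Robot

A 6-joint arm with a two-finger parallel gripper is mounted at the origin on a cart in front of the work surface, level with it; the furniture and walls round the work are solid. World frame = base frame: x ahead of the robot, y to its left, z up, the work surface at z = 0. Lengths are in m, angles in rad, forces in N, time in s.
With the tool pointing down it reaches from about 0.275 to 0.875 m from the base axis. Payload 12.5 kg.
Tool frame: the origin (TCP) lies on the centre line of the jaws, within the pads' length; the fingertips stand r.finger_overhang ahead of it and the grasp point (between the pads) lies 3 mm ahead of it (r.finger_overhang is the distance from the TCP to the fingertips, in m); z points along the fingers, y is the line along which they close (so a half turn about z gives the same grasp; the last joint's range is limited). The gripper opens to 85 mm and grips with 20 to 120 N. Pads are 22 mm wide; open, the fingers measure 114 mm over their backs; the gripper's body (76 mm by 85 mm) begins 54 mm behind the grasp point. The pads swing forward as they close: fully open they stand 13 mm farther back than shut.
Start: joints at [1.019, 0.351, 1.652, -0, 1.139, -0.085], TCP at [0.247, 0.491, 0.253] pointing down, gripper open.
Joint ranges: [-2.75, 2.75], [-0.79, 2.1], [0.01, 2.65], [-1.57, 4.71], [0.07, 3.14], [-2.87, 2.87]. Speed limits (rad/s): [2.22, 2.22, 2.79, 3.14, 3.14, 3.14].

## Interface

Orientations are given as a unit quaternion [x, y, z, w].
In Python, from cell import r, optics gives the robot as it stands. The module is installed in compiled form; this text tells all that it offers. Calls block until the motion is done:
- r.move_to(position, orientation): joint-space move of the TCP to a pose.
- r.move_linear(position, rot=None, vel=0.15): straight line of the TCP; rot=None keeps the orientation; vel is the mean speed in m/s.
- r.set_joints(angles): joint-space move.
- r.set_gripper(opening, squeeze=None): opening from 0.0 (shut) to 1.0 (fully open); squeeze is the grip in N (None keeps the last); returns when the fingers have stopped.
- r.sleep(seconds).
- r.inverse_kinematics(position, orientation): joint angles nearest the present ones, or None.
- optics.get_image(name): name is "scene" or "top"; returns a dict with "pixels" (420x560x3 uint8, red, green, blue), "depth" (420x560 float32, m along the optical axis (not along the pixel's ray), 0 where there is no reading), "fx", "fy", "cx", "cy" (pixels), "camera_from_world" (4x4, takes a point from world to camera coordinates). Camera axes: x right, y down, z forward; pixel columns grow to the right and rows downward; lengths in m; the calibration is good to about 2 mm. A picture is of the moment at which its call begins.
A pose or a line that the arm cannot do raises r.PlanningError and nothing moves.
- r.hand_in(): hands the job in; it is judged then, once.
Readings, each from a call of its own:
- r.current_t(): time.
- r.current_q(): joint angles.
- r.current_qvel(): joint speeds.
- r.current_effort(): joint torques, N m.
- r.current_tool_pos(): TCP position.
- r.current_ee_rot(): TCP orientation.
- r.current_contact_force(): force on the tool from outside, world axes, zero at the start.
- r.current_torque(): the same for the moment, N m.
- r.current_opening(): opening from 0.0 (shut) to 1.0 (fully open).
- r.current_finger_force(): force on a finger pad.
Only numpy, scipy, OpenCV 4.12 (cv2) and the standard library are available. Lean on these libraries where they do the work, as an engineer would, in place of code of your own. Each camera call takes 0.05 s, during which the arm holds its last target. There are 200 camera calls.

## Working session

There is one attempt and no reset: what is moved stays moved. The work goes in short steps, each a Python script; the robot and the scene stay as the last script left them, time stands still between calls to the robot, and variables do not carry over. Pictures are saved under pics/ and viewed, at most 10 in all, crops included, and the job is handed in when it is done.

```bash
mkdir -p pics; ls
python3 - <<'E'
from cell import r, optics
import cv2,numpy as np
for n in("scene","top"):
    d=optics.get_image(n); cv2.imwrite(f"pics/{n}0.png",d["pixels"][:,:,::-1]); np.savez(f"/tmp/{n}0.npz",**d)
    print(n,d["fx"],d["cx"],d["cy"],np.round(d["camera_from_world"],3).tolist(),(d["depth"]>0).mean())
print(r.finger_overhang,r.current_ee_rot(),r.current_t())
E
```

```text
pics
scene 387.36562452049105 278.91542504819677 210.65284144162501 [[0.766, -0.643, -0.01, -0.397], [-0.381, -0.441, -0.812, 0.257], [0.518, 0.626, -0.583, 0.873], [0.0, 0.0, 0.0, 1.0]] 0.9865263605442177
top 431.71417412317464 278.6027024095142 208.46599362993945 [[0.018, -1.0, 0.021, -0.006], [-0.98, -0.021, -0.196, 0.53], [0.197, -0.017, -0.98, 1.061], [0.0, 0.0, 0.0, 1.0]] 0.9960034013605442
0.022 [ 2.31294835e-01  9.72883561e-01 -4.96501554e-04 -1.71693249e-04] 0.1
```

View pics/scene0.png

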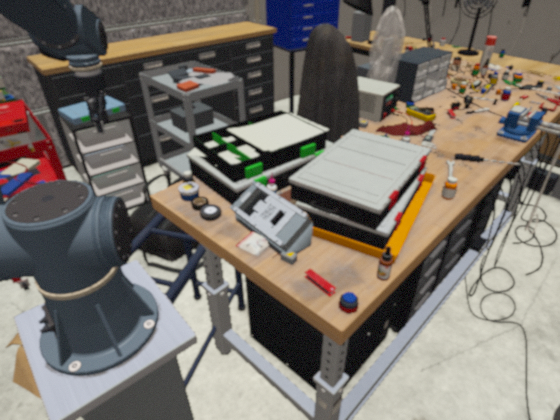

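View pics/top0.png

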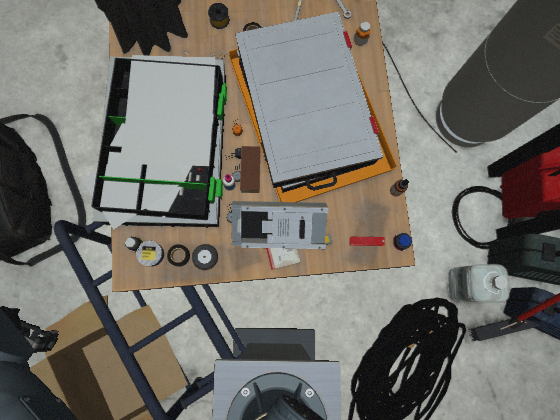

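Top view: tool box at columns 232–327, rows 203–247, with the grip rib near (302,228) and the open bay part near (258,225). The red set is centred at (367,241), the dropper is at (400,186), and the blue object at (403,242) stands right beside the set.

```bash
cat > h.py <<'E'
import numpy as np,cv2
def cloud(d):
    v,u=np.mgrid[0:420,0:560]; Z=d["depth"]
    P=np.stack([(u-d["cx"])/d["fx"]*Z,(v-d["cy"])/d["fy"]*Z,Z],-1)
    T=np.linalg.inv(d["camera_from_world"]); W=P@T[:3,:3].T+T[:3,3]; W[Z==0]=np.nan
    return W
def proj(d,p):
    c=d["camera_from_world"]@np.r_[p,1]; return d["fx"]*c[0]/c[2]+d["cx"],d["fy"]*c[1]/c[2]+d["cy"]
E
python3 - <<'E'
from h import *
d=dict(np.load("/tmp/top0.npz")); W=cloud(d); px=d["pixels"]
# table check
print("bench z",np.nanmedian(W[255:262,330:345,2]), np.nanmedian(W[215:235,340:348,2]))
hsv=cv2.cvtColor(px,cv2.COLOR_RGB2HSV)
red=((hsv[...,0]<8)|(hsv[...,0]>172))&(hsv[...,1]>150)&(hsv[...,2]>80)
red[:225]=0;red[258:]=0;red[:,:335]=0;red[:,:335]=0;red[:,392:]=0
P=W[red];print("red",len(P),np.median(P,0),cv2.minAreaRect((P[:,:2]*1000).astype(np.float32)))
# box
sub=np.zeros((420,560),bool);sub[195:252,224:335]=1
m=sub&(W[...,2]>0.03)&(W[...,2]<0.14)&(W[...,0]<0.62)
n,l,s,c=cv2.connectedComponentsWithStats(m.astype(np.uint8)); k=1+np.argmax(s[1:,4]);m=l==k
print(s[k],cv2.minAreaRect((W[m][:,:2]*1000).astype(np.float32)),np.nanmax(W[m][:,2]))
for r0 in range(200,252,4): print(r0,W[r0,[262,285,300,315,322]].round(3).tolist())
big=cv2.resize(px[195:255,222:338],None,fx=6.8,fy=6.8,interpolation=cv2.INTER_CUBIC); cv2.imwrite("pics/box.png",big[:,:,::-1])
s=dict(np.load("/tmp/scene0.npz"));cv2.imwrite("pics/sbox.png",cv2.resize(s["pixels"][170:300,220:360],None,fx=4.5,fy=4.5,interpolation=cv2.INTER_CUBIC)[:,:,::-1])
E
```

```text
bench z -0.0007741688547088232 -0.0009545402866055763
red 288 [ 0.45461869 -0.23000606  0.01743333] ((455.3709411621094, -230.13427734375), (20.41067886352539, 90.2556381225586), 1.4334056377410889)
[ 231  195   97   56 4392] ((497.1243896484375, 7.412284851074219), (145.376708984375, 239.70095825195312), 1.7835495471954346) 0.12678523493410276
200 [[0.563, 0.049, 0.001], [0.564, -0.013, 0.0], [0.558, -0.052, 0.031], [0.566, -0.095, 0.002], [0.567, -0.114, -0.003]]
204 [[0.53, 0.047, 0.105], [0.532, -0.01, 0.099], [0.533, -0.047, 0.1], [0.533, -0.084, 0.101], [0.535, -0.103, 0.094]]
208 [[0.516, 0.046, 0.122], [0.518, -0.01, 0.118], [0.518, -0.046, 0.121], [0.519, -0.082, 0.121], [0.519, -0.099, 0.123]]
212 [[0.516, 0.047, 0.073], [0.509, -0.01, 0.113], [0.51, -0.046, 0.115], [0.511, -0.083, 0.114], [0.51, -0.099, 0.12]]
216 [[0.506, 0.047, 0.071], [0.501, -0.01, 0.102], [0.502, -0.047, 0.105], [0.504, -0.085, 0.096], [0.504, -0.102, 0.099]]
220 [[0.492, 0.046, 0.094], [0.492, -0.011, 0.101], [0.491, -0.047, 0.107], [0.495, -0.085, 0.092], [0.495, -0.102, 0.094]]
224 [[0.482, 0.046, 0.092], [0.482, -0.011, 0.096], [0.48, -0.046, 0.116], [0.486, -0.086, 0.087], [0.486, -0.103, 0.089]]
228 [[0.473, 0.046, 0.087], [0.474, -0.011, 0.088], [0.471, -0.047, 0.11], [0.476, -0.086, 0.083], [0.477, -0.104, 0.08]]
232 [[0.464, 0.045, 0.081], [0.464, -0.012, 0.084], [0.463, -0.048, 0.101], [0.467, -0.087, 0.073], [0.467, -0.104, 0.079]]
236 [[0.458, 0.046, 0.047], [0.456, -0.012, 0.075], [0.453, -0.048, 0.102], [0.458, -0.087, 0.072], [0.458, -0.105, 0.075]]
240 [[0.447, 0.045, 0.054], [0.446, -0.012, 0.074], [0.446, -0.05, 0.074], [0.448, -0.088, 0.067], [0.448, -0.106, 0.067]]
244 [[0.435, 0.045, 0.074], [0.435, -0.012, 0.076], [0.437, -0.05, 0.068], [0.437, -0.087, 0.075], [0.438, -0.105, 0.074]]
248 [[0.433, 0.046, -0.002], [0.427, -0.013, 0.067], [0.427, -0.05, 0.068], [0.427, -0.087, 0.071], [0.428, -0.105, 0.07]]
```

View pics/box.png

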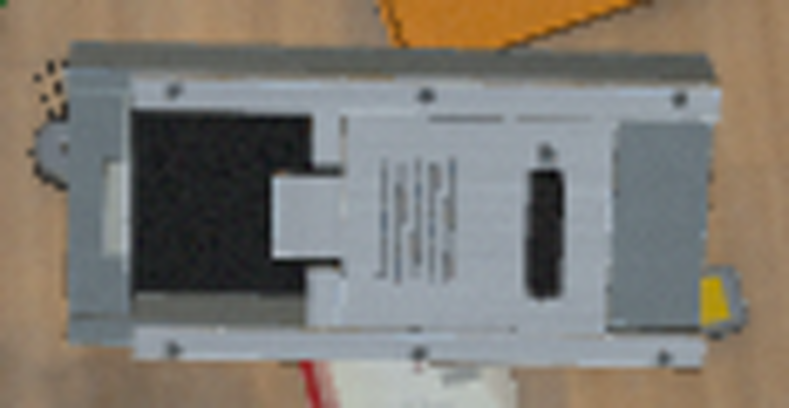

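View pics/sbox.png

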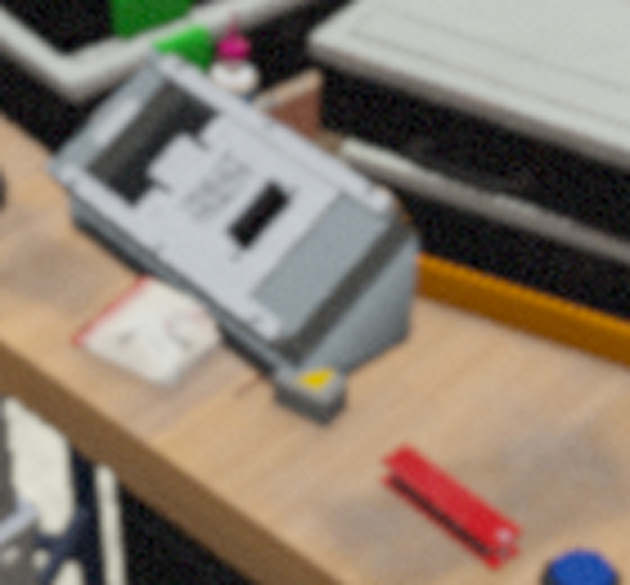

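The enlarged views show the rail corners clearly: UL (135,77), UR (720,88), LR (703,367) and LL (135,358) in the crop. The rib is at crop (546,232), and the tab reaches left to 272. I'll fit the bay frame from these.

```bash
cat >> h.py <<'E'
def ray(d,u,v):
    T=np.linalg.inv(d["camera_from_world"]); return T[:3,3],T[:3,:3]@[(u-d["cx"])/d["fx"],(v-d["cy"])/d["fy"],1]
def bayR(yaw):
    from scipy.spatial.transform import Rotation as R
    return R.from_euler('zy',[yaw,-np.pi/6]).as_matrix()   # columns: x up slope, y, z out
E
python3 - <<'E'
from h import *
d=dict(np.load("/tmp/top0.npz"));W=cloud(d)
sx=116/788;sy=60/408
f=lambda x,y:(222-.5+(x+.5)*sx,195-.5+(y+.5)*sy)
yaw=0
def reg(x0,x1,y0,y1):
    u0,v0=f(x0,y0);u1,v1=f(x1,y1); return W[int(u0+1):0] if 0 else W[int(v0+1):int(v1)+1,int(u0+1):int(u1)+1].reshape(-1,3)
C=[f(135,77),f(720,88),f(703,367),f(135,358)]
for it in range(3):
    B=bayR(yaw);n=B[:,2]
    off={}
    for nm,a,z in(("deck",(630,700,145,305),26),("cover",(355,515,145,310),34),("coverR",(575,600,145,310),34),("railU",(150,700,86,100),40),("railL",(150,690,340,352),40)):
        P=reg(*a);q=P@B; off[nm]=(round(np.median(q[:,2])*1000-z,2),len(P))
        if it==2 and len(P)>50:
            A=np.c_[P[:,:2],np.ones(len(P))];print(nm,"plane",np.linalg.lstsq(A,P[:,2],rcond=None)[0].round(3))
    h=np.median([off[k][0] for k in off])/1000
    pts=[]
    for u,v in C:
        o,dr=ray(d,u,v);pts.append(o+dr*((h+.04-o@n)/(dr@n)))
    pts=np.array(pts)
    e1=pts[0]-pts[1];e2=pts[3]-pts[2];e=(e1/np.linalg.norm(e1)+e2/np.linalg.norm(e2))
    yaw=np.arctan2(-e[0],e[1])
print(off,h,yaw,np.linalg.norm(e1),np.linalg.norm(e2),np.linalg.norm(pts[0]-pts[3]),np.linalg.norm(pts[1]-pts[2]))
B=bayR(yaw);q=pts@B;print((q*1000).round(1))
o=np.array([q[:,0].mean(),(q[[0,3],1].mean()-.05+q[[1,2],1].mean()+.16)/2,h])
O=B@o;print("bay origin",O)
for nm,c,z in(("rib top",(546,232),54),("plateR",(608,225),34),("plateL",(343,150),34),("tabtip",(272,220),35),("leftEnd",(69,200),25),("bayRight",(131,200),30)):
    u,v=f(*c);p,dr=ray(d,u,v);X=p+dr*((o[2]+z/1000-p@B[:,2])/(dr@B[:,2]));print(nm,((X@B-o)*1000).round(1))
np.savez("bay.npz",B=B,O=O)
for z in(0.018,):
    hsv=cv2.cvtColor(d["pixels"],cv2.COLOR_RGB2HSV)
    red=(((hsv[...,0]<8)|(hsv[...,0]>172))&(hsv[...,1]>150)&(hsv[...,2]>80)).astype(np.uint8);red[:225]=0;red[258:]=0;red[:,:335]=0;red[:,392:]=0
    (c,s,a)=cv2.minAreaRect(cv2.findNonZero(red));print(c,s,a);bx=cv2.boxPoints((c,s,a));
    for u,v in[c,*bx]:
        p,dr=ray(d,u,v);print((p+dr*((z-p[2])/dr[2])).round(4))
E
```

```text
** On entry to DLASCL parameter number  4 had an illegal value
 ** On entry to DLASCL parameter number  4 had an illegal valueTraceback (most recent call last):
  File "<stdin>", line 15, in <module>
    x, resids, rank, s = _umath_linalg.lstsq(a, b, rcond,
                         ~~~~~~~~~~~~~~~~~~~^^^^^^^^^^^^^
                                             signature=signature)
                                             ^^^^^^^^^^^^^^^^^^^^
    raise LinAlgError("SVD did not converge in Linear Least Squares")
numpy.linalg.LinAlgError: SVD did not converge in Linear Least Squares
```

```bash
cat > fit.py <<'E'
from h import *
d=dict(np.load("/tmp/top0.npz"));W=cloud(d)
sx=116/788;sy=60/408
f=lambda x,y:(222-.5+(x+.5)*sx,195-.5+(y+.5)*sy)
yaw=0
def reg(x0,x1,y0,y1):
    u0,v0=f(x0,y0);u1,v1=f(x1,y1); P=W[int(v0+1):int(v1)+1,int(u0+1):int(u1)+1].reshape(-1,3); return P[~np.isnan(P[:,0])]
C=[f(135,77),f(720,88),f(703,367),f(135,358)]
for it in range(3):
    B=bayR(yaw);n=B[:,2]
    off={}
    for nm,a,z in(("deck",(630,700,145,305),26),("cover",(355,515,145,310),34),("coverR",(575,600,145,310),34),("railU",(150,700,86,100),40),("railL",(150,690,340,352),40)):
        P=reg(*a);q=P@B; off[nm]=(round(float(np.median(q[:,2]))*1000-z,2),len(P))
        if it==2 and len(P)>50:
            A=np.c_[P[:,:2],np.ones(len(P))];print(nm,"plane",np.linalg.lstsq(A,P[:,2],rcond=None)[0].round(3))
    h=np.median([off[k][0] for k in off])/1000
    pts=[]
    for u,v in C:
        o,dr=ray(d,u,v);pts.append(o+dr*((h+.04-o@n)/(dr@n)))
    pts=np.array(pts)
    e1=pts[0]-pts[1];e2=pts[3]-pts[2];e=(e1/np.linalg.norm(e1)+e2/np.linalg.norm(e2))
    yaw=np.arctan2(-e[0],e[1])
print(off,h,yaw,[np.linalg.norm(x).round(4) for x in(e1,e2,pts[0]-pts[3],pts[1]-pts[2])])
B=bayR(yaw);q=pts@B;print((q*1000).round(1))
o=np.array([q[:,0].mean(),(q[[0,3],1].mean()-.05+q[[1,2],1].mean()+.16)/2,h])
O=B@o;print("bay origin",O)
for nm,c,z in(("rib top",(546,232),54),("plateR",(608,225),34),("plateL",(343,150),34),("tabtip",(272,220),35),("leftEnd",(69,200),25),("bayLeft",(131,200),30)):
    u,v=f(*c);p,dr=ray(d,u,v);X=p+dr*((o[2]+z/1000-p@B[:,2])/(dr@B[:,2]));print(nm,((X@B-o)*1000).round(1))
np.savez("bay.npz",B=B,O=O)
hsv=cv2.cvtColor(d["pixels"],cv2.COLOR_RGB2HSV)
red=(((hsv[...,0]<8)|(hsv[...,0]>172))&(hsv[...,1]>150)&(hsv[...,2]>80)).astype(np.uint8);red[:225]=0;red[258:]=0;red[:,:335]=0;red[:,392:]=0
(c,s,a)=cv2.minAreaRect(cv2.findNonZero(red));bx=cv2.boxPoints((c,s,a))
for u,v in[c,*bx]:
    p,dr=ray(d,u,v);print((p+dr*((.018-p[2])/dr[2])).round(4))
E
python3 fit.py
```

```text
deck plane [ 0.568 -0.008 -0.189]
cover plane [ 0.573  0.005 -0.181]
coverR plane [ 0.584  0.321 -0.165]
railU plane [-0.076 -0.005  0.16 ]
railL plane [ 0.221 -0.007 -0.023]
{'deck': (-193.16, 239), 'cover': (-192.97, 598), 'coverR': (-193.1, 75), 'railU': (-193.36, 159), 'railL': (-193.24, 159)} -0.19316 0.0031504046579795453 [np.float64(0.2081), np.float64(0.2088), np.float64(0.1085), np.float64(0.1082)]
[[ 512.3   94.1 -153.2]
 [ 512.3 -114.  -153.2]
 [ 404.1 -114.1 -153.2]
 [ 403.8   94.6 -153.2]]
bay origin [0.49320078 0.04659284 0.06170765]
rib top [  3.5 -98.3  54. ]
plateR [  -1.1 -122.3   34. ]
plateL [ 26.  -25.4  34. ]
tabtip [-1.1 -0.1 35. ]
leftEnd [ 1.4 74.4 25. ]
bayLeft [ 3.8 51.4 30. ]
[ 0.4545 -0.2302  0.018 ]
[ 0.4642 -0.1854  0.018 ]
[ 0.466  -0.2755  0.018 ]
[ 0.4448 -0.2749  0.018 ]
[ 0.443  -0.1851  0.018 ]
```

```bash
cat >> h.py <<'E'
from scipy.spatial.transform import Rotation as Rot
from cell import r,optics
_b=np.load("bay.npz");B,O=_b["B"],_b["O"]
def bay(x,y,z): return O+B@np.array([x,y,z])/1000
def quat(zax,yax):
    return Rot.from_matrix(np.c_[np.cross(yax,zax),yax,zax]).as_quat()
def best(pos,zax,yax):
    q0=r.current_q();c=[]
    for s in(1,-1):
        q=quat(zax,s*yax);j=r.inverse_kinematics(pos,q)
        if j is not None:c.append((abs(np.array(j)-q0).max(),q,j))
    c.sort(key=lambda t:t[0]);print([(round(float(a),2),np.round(j,2).tolist()) for a,_,j in c]);return c[0][1]
def F(): return B.T@np.array(r.current_contact_force())
def tb(): return (B.T@(np.array(r.current_tool_pos())-O)*1000).round(1)
def snap(n,name):
    d=optics.get_image(n);cv2.imwrite(f"pics/{name}.png",d["pixels"][:,:,::-1]);np.savez(f"/tmp/{name}.npz",**d);return d
E
python3 - <<'E'
from h import *
q=best(bay(0,-98,58),-B[:,2],B[:,1])
r.set_gripper(0.5,40)
r.move_to(bay(0,-98,150),q);print(r.current_t(),tb())
r.move_linear(bay(0,-98,75),vel=.2);print(F().round(1))
r.move_linear(bay(0,-98,58.5),vel=.08);print(F().round(1),tb())
r.set_gripper(0,40);print(r.current_t(),r.current_opening(),r.current_finger_force(),F().round(1),tb())
E
```

```text
[(1.38, [-0.28, 0.33, 2.28, 1.38, 0.14, -0.06])]
2.65 [  0.4 -97.6 150. ]
[ 0.2 -0.5 -0.2]
[ 0.1  0.2 -0.3] [  0.  -97.9  58.8]
4.2417 0.1290163055146377 41.26436233520508 [ 0.2 -0.7  8.4] [  0.2 -98.   59. ]
```

Opening 11 mm matches the 12 mm rib, and the tips touch the plate lightly (8 N). I'll slide the cover open slightly raised.

```bash
python3 - <<'E'
from h import *
r.move_linear(bay(0,-98,60),vel=.1);print(F().round(1),tb())
r.move_linear(bay(0,-146,60),vel=.1);print(F().round(1),tb())
for y in np.arange(-148,-156,-1.):
    r.move_linear(bay(0,y,60),vel=.04);f=F();print(y,f.round(1),tb())
    if f[1]>7:break
r.set_gripper(.35);r.move_linear(bay(0,tb()[1],110),vel=.25)
print(r.current_t(),tb())
snap("top","open")
E
python3 -c "
import cv2;i=cv2.imread('pics/open.png');cv2.imwrite('pics/openc.png',cv2.resize(i[190:260,215:420],None,fx=3.9,fy=3.9,interpolation=cv2.INTER_CUBIC))"
```

```text
[  2.2   0.1 -22.3] [  0.2 -98.   59.6]
[  2.6  -0.4 -23.7] [ 1.000e-01 -1.465e+02  5.960e+01]
-148.0 [  1.9   0.  -23.4] [ 1.000e-01 -1.481e+02  5.960e+01]
-149.0 [  2.9   1.1 -23.7] [ 1.000e-01 -1.489e+02  5.960e+01]
-150.0 [  2.8   0.7 -24.2] [ 1.000e-01 -1.499e+02  5.960e+01]
-151.0 [  3.5   4.2 -24.5] [ 1.000e-01 -1.503e+02  5.960e+01]
-152.0 [  5.6  10.7 -23.4] [   0.  -150.4   59.6]
7.2 [   0.3 -152.3  110. ]
```

View pics/openc.png

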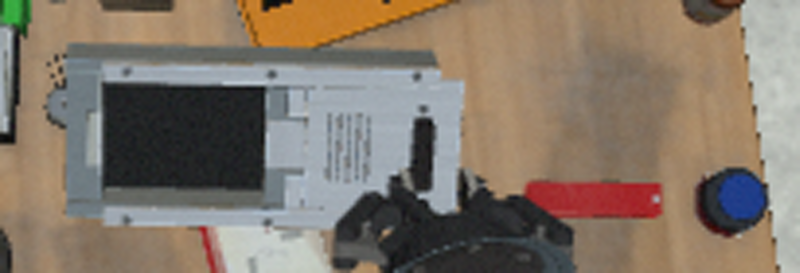

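The crop shows the bay wholly clear (black, 105–265, 85–190), the cover at its right stop and the set untouched at (595,199). Next I'll pick the set.

Run:
```python
from h import *
up=np.array([0,0,1.]);a=.02;hx=np.array([np.cos(a),np.sin(a),0]);P=np.array([.4545,-.2302,0])
for s in(1,-1):
    for p,q in((P+up*.026,quat(-up,s*hx)),(bay(0,-3,28),quat(-B[:,2],s*B[:,0])),(bay(0,-3,110),quat(-B[:,2],s*B[:,0]))):
        j=r.inverse_kinematics(p,q);print(s,None if j is None else np.round(j,2))
s=1 if r.inverse_kinematics(bay(0,-3,28),quat(-B[:,2],B[:,0])) is not None else -1
open("sgn","w").write(str(s))
q=quat(-up,s*hx)
r.move_linear(bay(0,-152,150),vel=.3)
r.set_gripper(.55,50)
r.move_to(P+up*.12,q);print(r.current_t())
r.move_linear(P+up*.05,vel=.2);r.move_linear(P+up*.0265,vel=.08)
print(r.current_contact_force())
r.set_gripper(0,50);print(r.current_opening(),r.current_finger_force(),np.round(r.current_contact_force(),1),r.current_tool_pos())
r.move_linear(P+up*.16,vel=.2);print(r.current_opening(),np.round(r.current_contact_force(),1),r.current_t())
```

```text
1 [-0.56  0.64  1.89 -0.    0.61 -0.58]
1 None
1 [-0.01  0.17  2.32  0.03  0.13 -0.05]
-1 [-0.56  0.64  1.89 -0.    0.61  2.56]
-1 None
-1 None
9.6917
[-0.65669055 -0.42295484 -0.47701375]
0.23100885659222778 48.7234738477855 [-0.6  0.1  5.7] [ 0.45478746 -0.2304017   0.0270829 ]
0.23582731372888383 [-0.9 -0.1 -2.2] 11.8167
```

Run:
```python
from h import *
y=B[:,1]
for s in(1,-1):
  for x in(-5,0,8):
    for t in(0,3,6,9,12):
      A=Rot.from_rotvec(np.radians(t)*y).as_matrix()@B   # more vertical
      o=[]
      for z in(28,40,60,110):
        j=r.inverse_kinematics(bay(x,-3,z),quat(-A[:,2],s*A[:,0]));o.append(None if j is None else np.round(j[3:],2).tolist())
      print(s,x,t,o)
```

```text
1 -5 0 [None, None, None, [0.04, 0.12, -0.05]]
1 -5 3 [None, None, [0.04, 0.08, -0.05], [0.02, 0.2, -0.03]]
1 -5 6 [[0.03, 0.1, -0.04], [0.02, 0.12, -0.03], [0.02, 0.16, -0.03], [0.01, 0.28, -0.02]]
1 -5 9 [[0.01, 0.18, -0.02], [0.01, 0.2, -0.02], [0.01, 0.24, -0.02], [0.01, 0.35, -0.02]]
1 -5 12 [[0.01, 0.26, -0.02], [0.01, 0.28, -0.02], [0.01, 0.32, -0.01], [0.0, 0.42, -0.01]]
1 0 0 [None, None, None, [0.03, 0.13, -0.05]]
1 0 3 [None, None, [0.04, 0.09, -0.05], [0.02, 0.21, -0.03]]
1 0 6 [[0.02, 0.11, -0.03], [0.02, 0.13, -0.03], [0.02, 0.17, -0.03], [0.01, 0.29, -0.02]]
1 0 9 [[0.01, 0.19, -0.02], [0.01, 0.21, -0.02], [0.01, 0.25, -0.02], [0.01, 0.36, -0.02]]
1 0 12 [[0.01, 0.27, -0.01], [0.01, 0.29, -0.01], [0.0, 0.33, -0.01], [0.0, 0.43, -0.01]]
1 8 0 [None, None, None, [0.03, 0.15, -0.04]]
1 8 3 [None, [0.05, 0.07, -0.06], [0.03, 0.11, -0.04], [0.02, 0.23, -0.03]]
1 8 6 [[0.02, 0.13, -0.03], [0.02, 0.15, -0.03], [0.01, 0.19, -0.02], [0.01, 0.3, -0.02]]
1 8 9 [[0.01, 0.21, -0.02], [0.01, 0.23, -0.02], [0.01, 0.27, -0.02], [0.01, 0.38, -0.02]]
1 8 12 [[0.0, 0.29, -0.01], [0.0, 0.31, -0.01], [0.0, 0.35, -0.01], [0.0, 0.45, -0.01]]
-1 -5 0 [None, None, None, None]
-1 -5 3 [None, None, None, None]
-1 -5 6 [None, None, None, None]
-1 -5 9 [None, None, None, None]
-1 -5 12 [None, None, None, None]
-1 0 0 [None, None, None, None]
-1 0 3 [None, None, None, None]
-1 0 6 [None, None, None, None]
-1 0 9 [None, None, None, None]
-1 0 12 [None, None, None, None]
-1 8 0 [None, None, None, None]
-1 8 3 [None, None, None, None]
-1 8 6 [None, None, None, None]
-1 8 9 [None, None, None, None]
-1 8 12 [None, None, None, None]
```

```bash
cat > place.py <<'E'
from h import *
A=Rot.from_rotvec(np.radians(7)*B[:,1]).as_matrix()@B; q=quat(-A[:,2],A[:,0])
p=np.array(r.current_tool_pos());r.move_linear([p[0],p[1],.24],vel=.3)
print(r.current_opening(),r.current_t())
r.move_to(bay(0,-2,125),q);print(r.current_t(),r.current_opening(),tb())
r.move_linear(bay(0,-2,50),vel=.15);f0=F();print(f0.round(1))
r.move_linear(bay(0,-2,34),vel=.06);print(F().round(1),tb())
for z in np.arange(32.5,26,-1):
    r.move_linear(bay(0,-2,z),vel=.04);f=F()-f0;print(z,f.round(1))
    if np.linalg.norm(f)>5:break
print(r.current_t());snap("top","placed0")
E
python3 place.py
```

```text
0.23622938089420337 12.2333
14.4333 0.23588005223394262 [ -0.   -2.1 124.9]
[-0.2  0.  -0.7]
[-0.9 -0.3 -0.7] [-0. -2. 34.]
32.5 [0.1 0.  0.3]
31.5 [-0.1  0.2 -0.7]
30.5 [-0.2 -0.4  0.6]
29.5 [-0.8  0.6  0.4]
28.5 [0.9 0.1 0.5]
27.5 [-0.2 -0.6  9. ]
17.0
```

```bash
python3 - <<'E'
from h import *
A=Rot.from_rotvec(np.radians(7)*B[:,1]).as_matrix()@B
r.set_gripper(.42);print(F().round(1))
p=np.array(r.current_tool_pos());r.move_linear(p+A[:,2]*.03,vel=.08);print(F().round(1));r.move_linear(p+A[:,2]*.11,vel=.25)
qp=best(bay(0,-151,60),-B[:,2],B[:,1])
r.set_gripper(.5,50)
r.move_to(bay(0,-150.6,150),qp);print(r.current_t(),tb())
snap("top","placed");snap("scene","placeds")
E
python3 -c "
import cv2,numpy as np;i=cv2.imread('pics/placed.png');j=cv2.imread('pics/placeds.png')
f=lambda a:cv2.resize(a,(600,290),interpolation=cv2.INTER_CUBIC)
cv2.imwrite('pics/pl.png',np.vstack([f(i[195:255,222:346]),f(j[180:250,225:370])]))"
```

```text
[-0.2  0.3  1.2]
[ 0.5 -0.5  0.1]
[(1.26, [-0.43, 0.34, 2.26, 1.27, 0.22, -0.07])]
19.275 [  -0.3 -150.4  149.7]
```

View pics/pl.png

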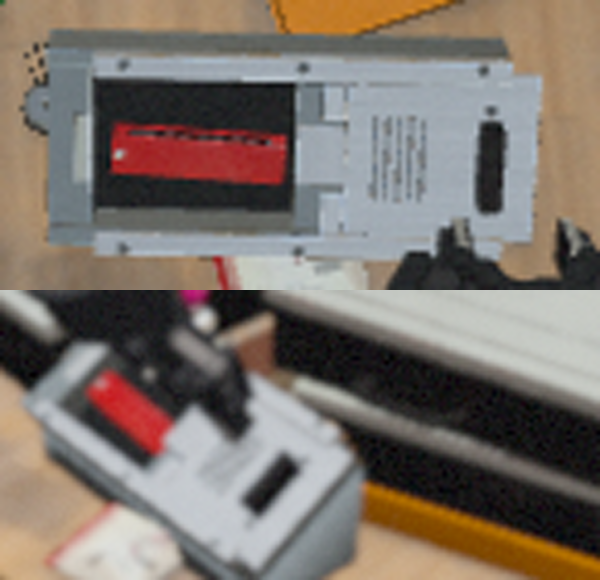

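The set lies inside the bay, at (112–287, 123–183) in the upper crop, clear of all walls. Now I'll pinch the rib and close the cover.

Run:
```python
from h import *
r.move_linear(bay(0,-150.6,80),vel=.25);r.move_linear(bay(0,-150.6,60),vel=.1)
r.set_gripper(0,50);f0=F();print(r.current_opening(),f0.round(1),tb())
r.move_linear(bay(0,-50,60),vel=.1);print(F().round(1),tb(),r.current_opening())
for y in np.arange(-48,-27,1.):
    r.move_linear(bay(0,y,60),vel=.04);f=F();print(y,f.round(1),tb()[1])
    if f[1]<-17:break
print(r.current_t(),r.current_opening())
```

```text
0.12197539823527104 [ 1.   3.5 13.1] [   0.4 -150.3   60.7]
[-0.   1.7 16.1] [  0.4 -49.7  60.8] 0.12976599126553856
-48.0 [ 0.5  1.  16.8] -48.0Traceback (most recent call last):
  File "<stdin>", line 6, in <module>
cell.PlanningError: the arm cannot follow that straight line within its joint ranges
```

Run:
```python
from h import *
for t in(6,8,10,12):
  A=Rot.from_rotvec(np.radians(t)*B[:,1]).as_matrix()@B
  print(t,[None if (j:=r.inverse_kinematics(bay(0,y,z),quat(-A[:,2],s*A[:,1]))) is None else np.round(j,2).tolist() for s in (1,-1) for y,z in((-48,62),(-28,62),(-28,120))])
print(r.current_q(),r.current_t(),tb())
```

```text
6 [[-0.13, 0.31, 2.24, 0.29, 0.19, -1.98], [-0.08, 0.31, 2.24, 0.17, 0.18, -1.81], [-0.08, 0.14, 2.27, 0.11, 0.31, -1.75], [-0.13, 0.31, 2.24, 0.29, 0.19, 1.16], [-0.08, 0.31, 2.24, 0.17, 0.18, 1.33], [-0.08, 0.14, 2.27, 0.11, 0.31, 1.39]]
8 [[-0.13, 0.31, 2.22, 0.21, 0.24, -1.89], [-0.08, 0.31, 2.22, 0.12, 0.23, -1.76], [-0.08, 0.15, 2.25, 0.08, 0.36, -1.73], [-0.13, 0.31, 2.22, 0.21, 0.24, 1.25], [-0.08, 0.31, 2.22, 0.12, 0.23, 1.38], [-0.08, 0.15, 2.25, 0.08, 0.36, 1.41]]
10 [[-0.13, 0.32, 2.2, 0.15, 0.29, -1.84], [-0.07, 0.32, 2.2, 0.09, 0.28, -1.73], [-0.08, 0.16, 2.23, 0.07, 0.41, -1.71], [-0.13, 0.32, 2.2, 0.15, 0.29, 1.3], [-0.07, 0.32, 2.2, 0.09, 0.28, 1.41], [-0.08, 0.16, 2.23, 0.07, 0.41, 1.43]]
12 [[-0.12, 0.32, 2.18, 0.11, 0.33, -1.8], [-0.07, 0.32, 2.17, 0.07, 0.33, -1.7], [-0.08, 0.17, 2.21, 0.05, 0.46, -1.7], [-0.12, 0.32, 2.18, 0.11, 0.33, 1.34], [-0.07, 0.32, 2.17, 0.07, 0.33, 1.44], [-0.08, 0.17, 2.21, 0.05, 0.46, 1.45]]
[-0.14058901  0.31354096  2.29344535  1.37958506  0.07154888  0.06656283] 22.0917 [  0.4 -48.   60.8]
```

Run:
```python
from h import *
A=Rot.from_rotvec(np.radians(8)*B[:,1]).as_matrix()@B
r.set_gripper(.45,50);r.move_linear(bay(0,-48,105),vel=.2)
q=best(bay(2,-48,62),-A[:,2],A[:,1])
T=bay(2,-48,62.5)
r.move_to(T+A[:,2]*.045,q);r.move_linear(T+A[:,2]*.01,vel=.2);r.move_linear(T,vel=.08);print(F().round(1))
r.set_gripper(0,50);f0=F();print(r.current_opening(),f0.round(1),tb(),r.current_t())
for y in np.arange(-46,-26,1.):
    r.move_linear(bay(2,y,62.5),vel=.04);f=F();print(y,f.round(1),tb()[1])
    if f[1]<-17:break
print(r.current_t(),r.current_opening())
```

```text
[(0.36, [-0.13, 0.31, 2.21, 0.2, 0.24, 1.25]), (2.78, [-0.13, 0.31, 2.21, 0.2, 0.24, -1.89])]
[-0.4 -0.9  0.1]
0.12188621833521442 [ 0.5 -0.4  9.8] [  2.3 -48.   63. ] 25.05
-46.0 [ 1.1  0.9 10.1] -45.9
-45.0 [-0.6  1.6 10.1] -45.0
-44.0 [ 0.3 -0.5  8.8] -44.0
-43.0 [ 0.8 -2.  10.1] -43.1
-42.0 [-1.3 -4.5 10.5] -42.3
-41.0 [ 0.  -6.6 10.7] -41.4
-40.0 [-0.9 -7.3 10.9] -40.4
-39.0 [-1.4 -8.  11.6] -39.5
-38.0 [-0.3 -3.6 10.5] -38.2
-37.0 [-0.  -4.1 10.9] -37.2
-36.0 [ 0.3 -4.3 10.4] -36.3
-35.0 [ 0.  -5.  10.8] -35.3
-34.0 [ 0.2 -5.1 10.8] -34.3
-33.0 [ 0.3 -4.4 10.7] -33.3
-32.0 [0.6 3.1 9.3] -31.8
-31.0 [0.8 1.1 9.6] -30.9
-30.0 [0.3 1.6 9.6] -30.0
-29.0 [-0.4 -2.9 11. ] -29.1
-28.0 [ -1.2 -15.1  12.2] -28.9
-27.0 [ -1.9 -27.4  13.7] -28.7
30.05 0.12223026775205496
```

The force climbed, snapped to +3 N at y −32, then met the hard stop at −29, so the tab clicked. I'll do a gentle pull test, then release and look.

```bash
python3 - <<'E'
from h import *
A=Rot.from_rotvec(np.radians(8)*B[:,1]).as_matrix()@B
for y in(-29,-30,-31,-32,-32.7):
    r.move_linear(bay(2,y,62.5),vel=.04);f=F();print(y,f.round(1),tb()[1])
    if f[1]>7:break
r.move_linear(bay(2,-30,62.5),vel=.04)
r.set_gripper(.45);p=np.array(r.current_tool_pos());r.move_linear(p+A[:,2]*.05,vel=.2);p=np.array(r.current_tool_pos())
r.move_linear([p[0]-.06,p[1]+.02,.30],vel=.3)
q=np.array(r.current_q());q[0]+=.9;r.set_joints(q)
print(r.current_t());snap("top","end");snap("scene","ends")
E
python3 -c "
import cv2,numpy as np;i=cv2.imread('pics/end.png')
cv2.imwrite('pics/endc.png',cv2.resize(i[170:290,110:420],None,fx=2.58,fy=2.58,interpolation=cv2.INTER_CUBIC))"
```

```text
-29 [ 0.1 -1.5 11.2] -29.3
-30 [ 0.7 -1.1 10.2] -30.1
-31 [-0.9 -1.1 10.3] -31.0
-32 [0.9 2.9 9.6] -31.8
-32.7 [ 1.4 11.3  8.2] -32.0
34.2583
```

View pics/endc.png

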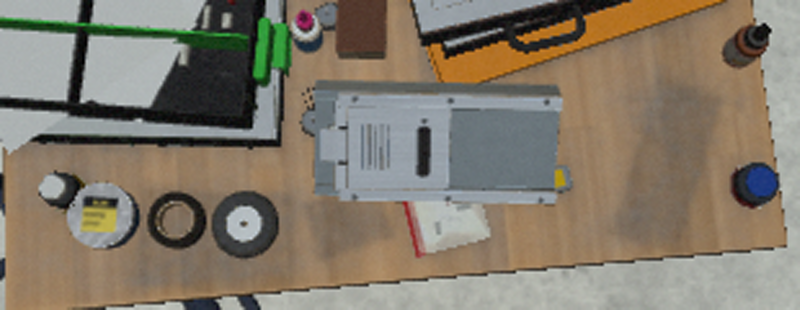

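The cover is home, spanning 335–450 in the crop with the rib at (424,152). It held an 11 N pull, and the bystanders have not moved.

```bash
python3 -c "
from cell import r
print(r.hand_in())"
```

```text
the job is handed in; nothing more can be done
None
```

The job is handed in: the hex key set lies in the bay, the cover is shut with its tab clicked (it held an 11 N pull), the bystanders are where they stood, and the clock read about 34 s.

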